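# Set the ring slide to height from below and lock it

## Robot

A 6-joint arm with a two-finger parallel gripper is mounted at the origin on the work surface. World frame = base frame: x ahead of the robot, y to its left, z up, the work surface at z = 0. Lengths are in mm, angles in rad, forces in N, time in s.
With the tool pointing down it reaches from about 300 to 775 mm from the base axis. Payload 14.6 kg.
Tool frame: the origin (TCP) lies on the centre line of the jaws, within the pads' length; the fingertips stand 8 mm ahead of it and the grasp point (between the pads) lies 11 mm behind it; z points along the fingers, y is the direction in which the jaws open and shut (so a half turn about z gives the same grasp; the last joint's range is limited). The gripper opens to 94 mm and grips with 3 to 60 N. Pads are 16 mm wide; open, the fingers measure 119 mm over their backs; the gripper's body (75 mm by 177 mm) begins 78 mm behind the grasp point.
Start: joints at [1.104, 0.3, 1.521, -0, 1.321, -0.067], TCP at [214.075, 506.617, 213.446] pointing down, gripper open.
Joint ranges: [-3.03, 3.03], [-0.79, 2.21], [0.23, 2.52], [-1.04, 4.18], [0, 3.07], [-2.55, 2.55]. Speed limits (rad/s): [2.22, 2.22, 2.57, 3.14, 3.14, 3.14].

## Interface

Orientations are given as [roll, pitch, yaw] about the fixed x, y, z axes, in that order (R = Rz(yaw) Ry(pitch) Rx(roll)).
In Python, from cell import read_state, cams, manip gives the robot as it stands.
- The arm moves only by the shell command python3 -m handwheel 'ROWS' [OPENING] [FORCE]. ROWS is JSON, a list of rows, each a list of 4 numbers: the shift along the tool's x, y, z in m, then the turn about the tool's z in degrees. In form: [[dx, dy, dz, turn], ...]. A call has 1 to 5 rows; each row is the pose to reach, as a shift and turn from the pose measured when the call began, along the tool's axes at that moment; what a row does not reach only later rows make up. A row lasts 1/8 s, in which the tool goes at most 62.5 mm and 10.7 degrees, less where a joint would pass 70% of its speed; a pose out of reach is approached as far as the arm can. A call with a gripper value outside its range is refused whole. OPENING is the closure, from 0 (fully open) to 1 (shut), set as the call begins (- or left out, the last holds). The fingers move at their own pace and stop on an object; FORCE is the grip in N (left out, the last holds). Time passes only in rows, so rows that repeat a pose let the fingers close. It gives the time, the measured TCP pose, the force and the opening at its end, in the units of the state.
- read_state(): the state, without advancing time (a new reading comes with each control period).
- cams.camera(name): name is "scene" or "top" or "wrist"; returns the picture (420x560x3 uint8, red, green, blue); there is no depth.
- cams.get_calibration(name): a dict with "vertical_fov" (degrees; the focal length in pixels is half the picture's height over the tangent of half this angle, whatever the lens; pixels are square), "cx", "cy" (the principal point, pixels), "R" (3x3) and "t" (3): a world point X has camera coordinates R X + t. Camera axes: x right, y down, z forward; pixel columns grow to the right and rows downward; lengths in mm; the calibration is good to about 2 mm. A picture is of the moment at which its call begins: read the wrist's pose just before it. get_calibration takes no time and is no camera call; for the wrist camera it gives the pose at the moment of the call.
- manip.sign_off(): hands the job in, once; it reports no verdict.
The state is a dict: "clock": time; "joints": joint angles; "qd": joint speeds; "effort": joint torques, N m; "eef_pos": TCP position; "eef_rot": TCP orientation; "wrist_force": force on the tool from outside, world axes, zero at the start; "moment": the same for the moment, N m; "finger_gap": finger opening in mm.
Only numpy, scipy, OpenCV 4.12 (cv2) and the standard library are available. Lean on these libraries where they do the work, as an engineer would, in place of code of your own. Each camera call takes 0.05 s, during which the arm holds its last target. There are 200 camera calls.

## Task

The ring on the slotting stand sits too high for the burr. With a light grip on the crank's handle, wind the slide down clearly past the long line of its scale, then bring it back up, so that it arrives from below, until its pointer is on the long line and the crank stands over the dial's index finger, which takes all the play out of the worn screw. Let go without dragging the crank back, then press the black lock lever down until it bites and snug it with a firm push of about 15 N; do not force the crank or the lever, and leave the hammer, the steel block, the gold ring and the jar alone.

Things in the scene. Friction and masses are not known exactly. Their poses are not given: they have to be found in the camera images.
- stand: Grey cast slotting stand bolted to the bench: base 275 x 124 x 16 mm, a 116 mm wide upright 165 mm high with bearing plate and crank on top, and in front of it a handpiece with a thin burr in a steel clamp post. Origin: on the bench straight below the vertical leadscrew; x points from the upright to the handpiece, z up; the base reaches from x = -60 to +215 mm.
- screw_axis (a point): Point on the axis of leadscrew and crank, 234 mm above the bench. Clockwise seen from above raises the slide, 4 mm per turn. The nut is worn: after each change of direction the crank turns 1.6 rad (a quarter turn) before the slide follows. In this play the handle turns lightly (1 N, up to 5 N if wound fast), driving the slide with 5 to 9 N. The slide stays where it is left.
- dial_index (a point): Where the handle's axis stands when the crank is over the index: 27 mm from the screw axis in the stand's +x direction, 234 mm above the bench. The index is a fixed steel finger, 4 mm wide with a black line, sticking out from under the dial. With the play taken out upwards, crank over index means pointer exactly on the long line (a whole turn more or less is 4 mm of height).
- crank_hub (a point): Centre of the top of the crank's hub, 211 mm above the bench. The steel crank arm is 10 mm wide with its top at 201 mm; a counterweight ball of 9 mm radius sits 31 mm from the axis, opposite the handle. Below the arm is the graduated dial, 50 mm across.
- handle: Black upright handle of the crank, 13 mm in diameter, 33 mm tall, revolving freely on its pin 27 mm from the screw axis, so it can be carried round in full circles without turning the hand. Origin: on its axis at its lower end, 202 mm above the bench; top at 235 mm. A grip of 10 to 20 N per finger is plenty; over 60 N from both fingers together is forcing it.
- scale_line (a point): The long bold line (18 mm long) of the upright's aluminium scale plate, 92 mm above the bench, at x = -8, y = 44 mm in the stand's frame. Short lines lie 4 mm apart (one turn) above and below it.
- pointer (a point): Tip of the slide's steel pointer, at the same x and y as the scale line; it moves up and down with the slide, which carries the ring on a stud. It starts 1.6 to 4.3 mm above the long line and must end on it; 1 mm below the line is ample as overshoot. The slide can go 8 mm below the line and 12 mm above.
- lock_lever: Black lever of the slide's lock at the -y side of the upright: a flat bar 14 mm wide, 10 mm thick, reaching 72 mm from its pivot towards the stand's -x. Open, it stands 0.1 rad below to 0.75 rad above level. Pressed down from above it swings 0.55 to 1 rad with a drag of 2 to 5 N, then bites and yields only 1 to 3 mm up to 15 N. Over 40 N is forcing it. Origin: on the pivot axis.
- lever_pivot (a point): Point on the lock lever's pivot axis (parallel to the stand's y) in the middle of the lever's width: at (-25, -88, 140) mm in the stand's frame. The lever sits anywhere on its splines and may be slackened more or less, so where it bites cannot be told beforehand and must be felt. It stays where it is left.
- lever_tip (a point): Point on the middle line of the lock lever, 60 mm from its pivot; it travels 32 to 58 mm from open to tight.
- hammer: Loose bench hammer with a wooden handle, 220 mm long, lying on the bench. Origin: underside, middle. To be left alone.
- block: Loose dark steel bench block, 100 x 100 x 22 mm. Origin: centre of its underside. To be left alone.
- ring: Loose gold-coloured ring, 23 mm across and 5 mm high, lying on the steel block. Origin: centre of its underside. To be left alone.
- jar: Loose glass jar with a white cap, 52 mm across and 65 mm tall. Origin: centre of its underside. To be left alone.

How it is judged:
By the outcome, as a careful person would: the job done as asked, in the order asked, and still so for the second after the job is handed in, with the robot touching nothing.
It also fails if it takes over 67 s, if anything falls off the work surface, if the arm or the gripper's body presses on something with over 40 N, if the wrist force passes 120 N, or if a joint passes its speed limit or range.

## Working session

There is one attempt and no reset: what is moved stays moved. The work goes in short steps, Python scripts to look and compute and a shell command to move; the robot and the scene stay as the last step left them, time stands still between calls to the robot, and variables do not carry over. Pictures are saved under pics/ and viewed, about 8 in all and at most 12, crops included, and the job is handed in when it is done.

```bash
mkdir -p pics; ls; cat > h.py <<'E'
import numpy as np, cv2
from cell import read_state, cams, manip
def pic(name,fn):
    im=cams.camera(name); cv2.imwrite('pics/'+fn,im[:,:,::-1].copy()); return im
def K(c):
    f=210/np.tan(np.radians(c['vertical_fov'])/2); return f
def proj(c,X):
    p=np.array(c['R'])@np.array(X,float)+np.array(c['t']); f=K(c); return np.array([c['cx']+f*p[0]/p[2],c['cy']+f*p[1]/p[2]])
def atz(c,u,v,z):
    R=np.array(c['R']);t=np.array(c['t']);f=K(c)
    d=R.T@np.array([(u-c['cx'])/f,(v-c['cy'])/f,1]); o=-R.T@t
    return o+d*(z-o[2])/d[2]
E
python3 - <<'E'
from h import *
print(read_state())
a=pic('scene','s1.png');b=pic('top','t1.png')
for n in('scene','top','wrist'):print(n,cams.get_calibration(n))
E
```

```text
pics
{'clock': 0.0, 'joints': array([ 1.10440593e+00,  3.00473552e-01,  1.52163019e+00, -2.59846659e-05,
        1.32067557e+00, -6.65973231e-02]), 'qd': array([ 0.00030299, -0.0008733 , -0.00267191,  0.00095022, -0.00011438,
        0.00104872]), 'effort': array([ 2.06467776e-03, -5.31797898e+01, -3.52752221e+01,  7.09346286e-02,
        2.42553593e-02, -7.89992328e-05]), 'eef_pos': array([213.96182461, 506.38458411, 212.86420268]), 'eef_rot': array([-3.14040695e+00, -5.38574252e-05,  2.74180599e+00]), 'wrist_force': array([ 0.47363711, -0.67702942, -0.37946489]), 'moment': array([-0.0048039 ,  0.04750533, -0.01961865]), 'finger_gap': 94.08089894871819}
scene {'vertical_fov': 45.48240496980506, 'cx': 277.6239047078251, 'cy': 206.3786681189479, 'R': array([[ 0.83659852,  0.54773554,  0.00941775],
       [ 0.48091498, -0.72608849, -0.49144307],
       [-0.26234271,  0.41566968, -0.87085878]]), 't': array([-462.46948111, -216.59985847, 1608.06007639])}
top {'vertical_fov': 48.938511381322684, 'cx': 281.6171759436568, 'cy': 213.2267520478666, 'R': array([[ 3.00869130e-02, -9.99544924e-01,  2.17312073e-03],
       [-9.97734531e-01, -3.01631550e-02, -6.01330932e-02],
       [ 6.01712763e-02, -3.58978451e-04, -9.98188003e-01]]), 't': array([ -36.02960074,  542.03741156, 1223.40763687])}
wrist {'vertical_fov': 63.01861332645188, 'cx': 282.1286550965244, 'cy': 209.3902239952402, 'R': array([[ 0.39071566,  0.92051075, -0.0011068 ],
       [ 0.88485624, -0.37524997,  0.27607407],
       [ 0.25371382, -0.10884582, -0.96113573]]), 't': array([-549.13291048,  -29.07218724,  392.9658641 ])}
```

View pics/t1.png

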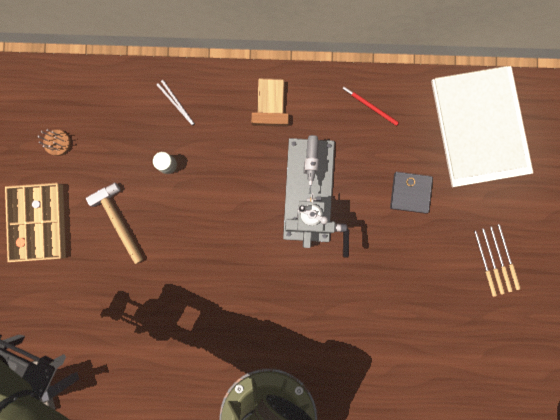

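View pics/s1.png

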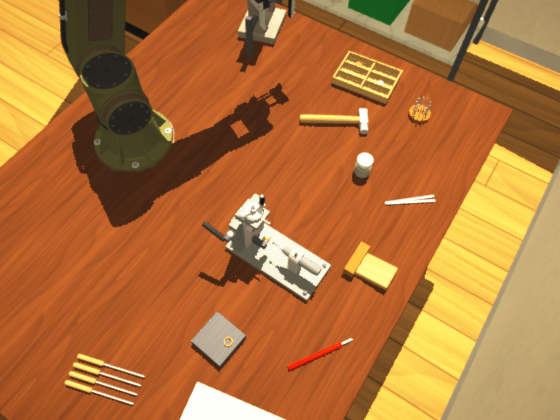

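The top view shows the stand, with its base corners near (290,139), (335,140), (330,242) and (284,240), the crank near (310,214) and the lever near (346,240). I'll take a closer crop.

```bash
python3 - <<'E'
import cv2
im=cv2.imread('pics/t1.png')[130:255,270:370]
a=cv2.resize(im,None,fx=4.7,fy=4.7,interpolation=cv2.INTER_CUBIC)
cv2.imwrite('pics/t1c.png',a)
E
```

```text
(no output)
```

View pics/t1c.png

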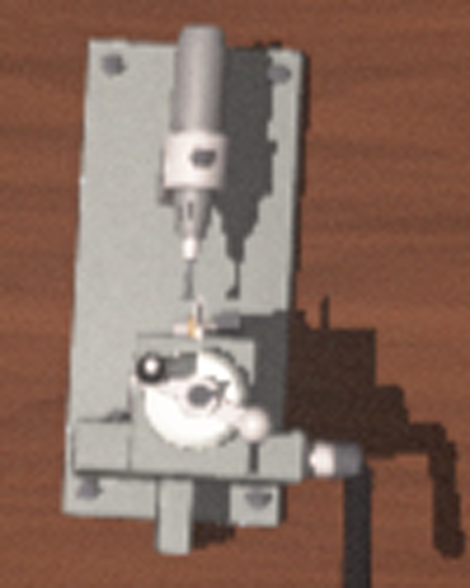

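The crop shows base corners at (90,40), (307,52), (280,524) and (64,513), handle top at (152,367), hub at (202,393) and ball at (258,424). The lever runs from about (357,460) down past the edge of the crop.

```bash
cat >> h.py <<'E'
def px(u,v): return 270+u/4.7, 130+v/4.7
E
python3 - <<'E'
from h import *
c=cams.get_calibration('top')
P=[atz(c,*px(*p),16)[:2] for p in [(90,40),(307,52),(280,524),(64,513)]]
P=np.array(P);print(P)
print(np.linalg.norm(P-np.roll(P,1,0),axis=1))
x=(P[0]+P[1]-P[2]-P[3]);yaw=np.arctan2(x[1],x[0]);ctr=P.mean(0)
ux=np.array([np.cos(yaw),np.sin(yaw)])
o=ctr-77.5*ux
print('yaw',yaw,'origin',o)
for n,p,z in [('hub',(202,393),211),('handle',(152,367),235),('ball',(258,424),201)]:
    q=atz(c,*px(*p),z)[:2];d=q-o
    uy=np.array([-ux[1],ux[0]]);print(n,q,'stand',d@ux,d@uy)
E
```

```text
[[ 746.56667263  -33.9891369 ]
 [ 743.39106418 -159.42783107]
 [ 470.98669566 -150.32683879]
 [ 473.53779242  -27.11612758]]
[273.11537432 125.47888461 272.55635756 123.2371188 ]
yaw -0.029278444119134533 origin [531.15377141 -90.44622834]
hub [532.4047181  -90.60423946] stand 1.2550362217318336 -0.12132285377892048
handle [542.4804367  -65.10055035] stand 10.579834881652928 25.66639502561395
ball [ 518.75500609 -118.88785021] stand -11.560843948272792 -28.792396963639085
```

```bash
python3 -m handwheel '[[-0.524,-0.399,-0.072,69],[-0.524,-0.399,-0.072,69],[-0.524,-0.399,-0.072,69],[-0.524,-0.399,-0.072,69],[-0.524,-0.399,-0.072,69]]' 0.3 15
cat >> h.py <<'E'
O=np.array([531.5,-90.5]); YAW=-0.029
ux=np.array([np.cos(YAW),np.sin(YAW)]); uy=np.array([-ux[1],ux[0]])
def stand(x,y): return O+x*ux+y*uy
def rel(X):
    s=read_state(); R=cv2.Rodrigues(np.zeros(3))[0]
    from scipy.spatial.transform import Rotation as Ro
    R=Ro.from_euler('xyz',s['eef_rot']).as_matrix()
    d=R.T@(np.array(X,float)-s['eef_pos'])
    wanty=np.pi/2+YAW
    t=-np.degrees((wanty-s['eef_rot'][2]+np.pi)%(2*np.pi)-np.pi)
    e=s['eef_pos'][:2]-O
    print('t',round(s['clock'],3),'rows d',np.round(d/1000,4),'turn',round(t,1),'stand xy',np.round([e@ux,e@uy],1),'z',round(s['eef_pos'][2],1),'F',np.round(s['wrist_force'],1),'gap',round(s['finger_gap'],1))
E
python3 - <<'E'
from h import *
rel([*stand(10.3,25),285])
E
```

```text
clock: 0.72
eef_pos: [368.9, 235.2, 247.5]
eef_rot: [-3.141, 0.001, 1.798]
wrist_force: [1.0, 0.5, -0.2]
finger_gap: 65.7
t 0.725 rows d [-0.3324  0.1012 -0.0373] turn 14.7 stand xy [-171.9  320.8] z 247.5 F [ 1.   0.5 -0.2] gap 65.7
```

```bash
python3 -m handwheel '[[-0.332,0.101,-0.037,14.7],[-0.332,0.101,-0.037,14.7],[-0.332,0.101,-0.037,14.7],[-0.332,0.101,-0.037,14.7],[-0.332,0.101,-0.037,14.7]]' 
python3 - <<'E'
from h import *
rel([*stand(10.3,25),285])
c=cams.get_calibration('wrist'); 
o=-np.array(c['R']).T@np.array(c['t']);print(o,read_state()['eef_pos'],read_state()['qd'])
im=pic('wrist','w1.png')
for n,X in dict(hub=[*stand(0,0),211],handle=[*stand(10.3,25),235],ptr=[*stand(-8,44),92]).items(): print(n,proj(c,X))
E
```

```text
clock: 1.35
eef_pos: [523.9, -34.4, 280.7]
eef_rot: [-3.141, 0.001, 1.542]
wrist_force: [0.8, -0.0, 0.2]
finger_gap: 65.7
t 1.35 rows d [-0.0308  0.0196 -0.0043] turn -0.0 stand xy [-9.3 55.8] z 280.7 F [ 0.8 -0.   0.2] gap 65.7
[526.96280333  45.61321367 452.80395868] [523.85368031 -34.40708528 280.72259527] [-7.99536385e-01  5.64600035e-01 -7.73086891e-01 -6.94767738e-04
  2.04859972e-01 -7.98231607e-01]
hub [293.28600291 290.1916882 ]
handle [309.30934143 275.45372306]
ptr [282.81496173 198.78259211]
```

View pics/w1.png

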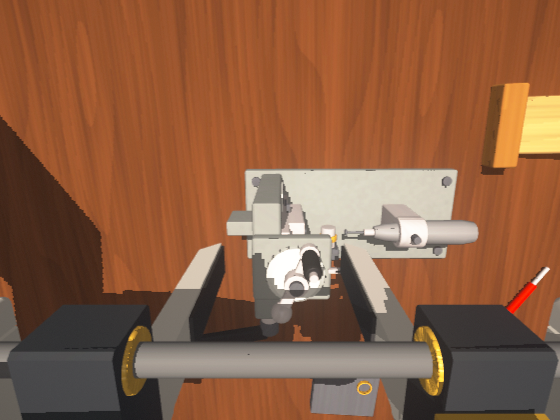

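The wrist view shows the crank near (300,270), the hub near (296,288), the black handle around (313,268) and the ball at (281,313). I'll retake a zoomed crop now that the arm is settling.

```bash
python3 - <<'E'
from h import *
rel([*stand(10.3,25),285])
c=cams.get_calibration('wrist'); im=pic('wrist','w2.png')
for n,X in dict(hub=[*stand(0,0),211],handle=[*stand(10.3,25),235],handle0=[*stand(10.3,25),202],ind=[*stand(27,0),195],ptr=[*stand(-8,44),92]).items(): print(n,proj(c,X),(proj(c,X)-[220,160])*5)
a=cv2.resize(im[160:280,220:370,::-1],None,fx=5,fy=5,interpolation=cv2.INTER_CUBIC)
a2=cv2.resize(im[230:350,220:370,::-1],None,fx=5,fy=5,interpolation=cv2.INTER_CUBIC)
cv2.imwrite('pics/w2c.png',cv2.resize(im[160:330,210:360,::-1],None,fx=3.5,fy=3.5,interpolation=cv2.INTER_CUBIC))
E
```

```text
t 1.4 rows d [-0.0256  0.0173 -0.0042] turn -0.2 stand xy [-6.9 50.7] z 280.7 F [ 1.7 -3.7 -0.7] gap 66.0
hub [290.45858204 284.11189552] [352.29291018 620.55947761]
handle [306.12336361 268.55339729] [430.61681807 542.76698644]
handle0 [303.29780267 249.97730516] [416.48901334 449.8865258 ]
ind [322.57595811 274.54424082] [512.87979056 572.7212041 ]
ptr [280.53586813 193.91605431] [302.67934066 169.58027153]
```

View pics/w2c.png

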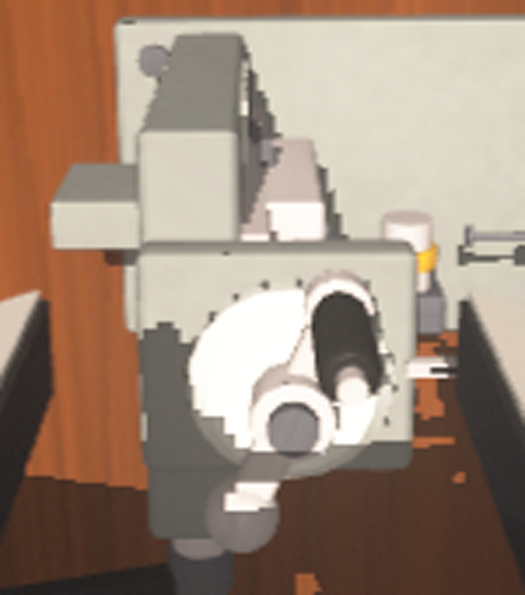

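Correcting with the crop: hub at crop (294,428), handle top at (358,385), and the index finger at (432,367) on the +x side. That puts the hub at about (533,-90), the handle at about (544.5,-66) and the crank angle at about 62°.

```bash
sed -i 's/^O=.*;/O=np.array([532.8,-90.0]);/' h.py; python3 - <<'E'
from h import *
rel([544.5,-66,223])
E
```

```text
t 1.45 rows d [-0.0286  0.0208  0.0571] turn -0.3 stand xy [-9.6 53.1] z 280.1 F [-0.2  1.8  0. ] gap 66.0
```

```bash
python3 -m handwheel '[[-0.0286,0.0208,0.005,0],[-0.0286,0.0208,0.02,0],[-0.0286,0.0208,0.04,0],[-0.0286,0.0208,0.057,0],[-0.0286,0.0208,0.057,0]]' 0.3 15;  python3 - <<'E'
from h import *
rel([544.5,-66,223])
E
```

```text
clock: 2.08
eef_pos: [543.8, -65.3, 221.9]
eef_rot: [-3.138, 0.001, 1.538]
wrist_force: [0.4, -0.1, -0.1]
finger_gap: 66.1
t 2.075 rows d [-0.0007  0.0008 -0.0011] turn -0.2 stand xy [10.2 25. ] z 221.9 F [ 0.4 -0.1 -0.1] gap 66.1
```

Now I'll close gently; the forces will show the centring error.

```bash
python3 -m handwheel '[[0,0,-0.001,0],[0,0,-0.001,0],[0,0,-0.001,0],[0,0,-0.001,0],[0,0,-0.001,0]]' 1 15;  python3 - <<'E'
from h import *
rel([544.5,-66,223])
c=cams.get_calibration('wrist'); im=pic('wrist','w3.png')
cv2.imwrite('pics/w3c.png',cv2.resize(im[160:330,210:390,::-1],None,fx=3.5,fy=3.5,interpolation=cv2.INTER_CUBIC))
for n,X in dict(hub=[*stand(0,0),211]).items(): print(n,(proj(c,X)-[210,160])*3.5)
E
```

```text
clock: 2.7
eef_pos: [543.8, -65.3, 223.0]
eef_rot: [-3.139, 0.001, 1.538]
wrist_force: [-1.0, -0.3, -0.0]
finger_gap: 19.2
t 2.7 rows d [-0.0006  0.0007 -0.    ] turn -0.2 stand xy [10.3 25. ] z 223.0 F [-1.  -0.3 -0. ] gap 19.2
hub [190.19868002 464.14635954]
```

View pics/w3c.png

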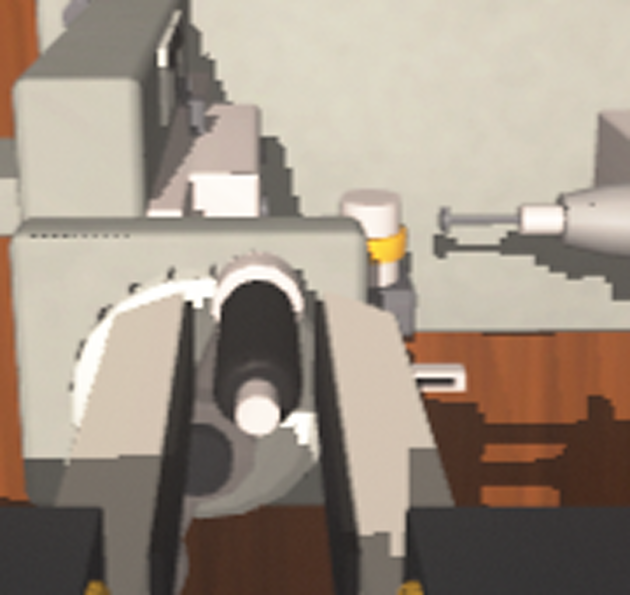

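The handle top is at (258,395) between the fingers, which are still closing. The hub is at (208,463) and the index tip at (440,378).

```bash
python3 -m handwheel '[[0,0,0,0],[0,0,0,0],[0,0,0,0]]' 1 15;  python3 - <<'E'
from h import *
rel([544.5,-66,223]); print(read_state()['eef_pos'])
E
```

```text
clock: 3.12
eef_pos: [543.8, -65.3, 223.0]
eef_rot: [-3.139, 0.001, 1.538]
wrist_force: [0.6, 0.8, -0.5]
finger_gap: 12.7
t 3.125 rows d [-0.0007  0.0007 -0.    ] turn -0.2 stand xy [10.3 25. ] z 223.0 F [ 0.6  0.8 -0.5] gap 12.7
[543.84194944 -65.30662816 222.96032804]
```

```bash
sed -i 's/^O=.*;/O=np.array([533.4,-90.2]);/' h.py; cat >> h.py <<'E'
import json
def wind(steps,tgt=None):
    s=read_state();e=s['eef_pos'][:2]-O;e=np.array([e@ux,e@uy]);a=np.degrees(np.arctan2(e[1],e[0]))
    f=s['wrist_force'];fs=np.array([f[:2]@ux,f[:2]@uy]);r=np.array([np.cos(np.radians(a)),np.sin(np.radians(a))])
    print('t %.2f'%s['clock'],'ang %.1f'%(a%360),'r %.1f'%np.hypot(*e),'Frad %.1f Ftan(ccw) %.1f Fz %.1f'%(fs@r,fs@[-r[1],r[0]],f[2]),'z %.1f gap %.1f yaw %.3f'%(s['eef_pos'][2],s['finger_gap'],s['eef_rot'][2]),'pos',np.round(s['eef_pos'][:2],1))
    out=[]
    for d in steps:
        b=np.radians(a+d);q=27*np.array([np.cos(b),np.sin(b)])-e;out.append([round(q[1]/1000,4),round(q[0]/1000,4),round((s['eef_pos'][2]-223)/1000,4),0])
    print(json.dumps(out).replace(' ',''))
E
python3 -c "
from h import *
wind([15,35,57,80,100])"
```

```text
t 3.12 ang 68.9 r 27.0 Frad 1.0 Ftan(ccw) -0.2 Fz -0.5 z 223.0 gap 12.7 yaw 1.538 pos [543.8 -65.3]
[[0.0017,-0.0068,-0.0,0],[0.001,-0.0162,-0.0,0],[-0.0033,-0.0255,-0.0,0],[-0.0112,-0.0328,-0.0,0],[-0.02,-0.0362,-0.0,0]]
```

```bash
python3 -m handwheel '[[0.0017,-0.0068,0,0],[0.001,-0.0162,0,0],[-0.0033,-0.0255,0,0],[-0.0112,-0.0328,0,0],[-0.020,-0.0362,0,0]]' 1 15; python3 -c "
from h import *
wind([20,42,64,86,108])"
```

```text
clock: 3.75
eef_pos: [506.8, -83.4, 223.0]
eef_rot: [-3.139, -0.001, 1.538]
wrist_force: [7.4, 6.5, -5.3]
finger_gap: 12.6
t 3.75 ang 167.4 r 27.5 Frad -5.6 Ftan(ccw) -8.1 Fz -5.3 z 223.0 gap 12.6 yaw 1.538 pos [506.8 -83.4]
[[-0.0095,0.0,-0.0,0],[-0.0192,0.0033,-0.0,0],[-0.0271,0.01,-0.0,0],[-0.0319,0.0191,-0.0,0],[-0.0329,0.0294,-0.0,0]]
```

```bash
python3 -m handwheel '[[-0.0095,0,0,0],[-0.0192,0.0033,0,0],[-0.0271,0.010,0,0],[-0.0319,0.0191,0,0],[-0.0329,0.0294,0,0]]' 1 15; python3 -c "
from h import *
wind([20,42,64,86,108])"
```

```text
clock: 4.38
eef_pos: [534.1, -117.3, 222.8]
eef_rot: [-3.137, -0.001, 1.538]
wrist_force: [-7.9, 1.8, 1.8]
finger_gap: 12.4
t 4.38 ang 273.1 r 27.2 Frad -2.0 Ftan(ccw) -7.8 Fz 1.8 z 222.8 gap 12.4 yaw 1.538 pos [ 534.1 -117.3]
[[0.0023,0.0091,-0.0002,0],[0.008,0.0177,-0.0002,0],[0.0166,0.0234,-0.0002,0],[0.0267,0.0255,-0.0002,0],[0.0368,0.0237,-0.0002,0]]
```

```bash
python3 -m handwheel '[[0.0023,0.0091,0,0],[0.008,0.0177,0,0],[0.0166,0.0234,0,0],[0.0267,0.0255,0,0],[0.0368,0.0237,0,0]]' 1 15; python3 -c "
from h import *
wind([20,42,64,86,100])"
```

```text
clock: 5.0
eef_pos: [559.1, -82.1, 223.0]
eef_rot: [-3.138, 0.001, 1.537]
wrist_force: [2.0, -7.8, -0.7]
finger_gap: 13.0
t 5.00 ang 19.1 r 26.9 Frad -0.4 Ftan(ccw) -8.0 Fz -0.7 z 223.0 gap 13.0 yaw 1.537 pos [559.1 -82.1]
[[0.0082,-0.0045,-0.0,0],[0.0148,-0.0124,-0.0,0],[0.018,-0.0222,-0.0,0],[0.0173,-0.0325,-0.0,0],[0.0148,-0.0386,-0.0,0]]
```

```bash
python3 -m handwheel '[[0.0082,-0.0045,0,0],[0.0148,-0.0124,0,0],[0.018,-0.0222,0,0],[0.0173,-0.0325,0,0],[0.0148,-0.0386,0,0]]' 1 15; python3 -c "
from h import *
wind([20,40,60,81,81])"
```

```text
clock: 5.62
eef_pos: [521.0, -65.9, 223.0]
eef_rot: [-3.14, 0.001, 1.538]
wrist_force: [7.8, 1.2, -4.9]
finger_gap: 12.7
t 5.62 ang 118.6 r 27.3 Frad -2.4 Ftan(ccw) -7.5 Fz -4.9 z 223.0 gap 12.7 yaw 1.538 pos [521.  -65.9]
[[-0.0061,-0.0072,0.0,0],[-0.0141,-0.0121,0.0,0],[-0.0233,-0.0139,0.0,0],[-0.033,-0.0124,0.0,0],[-0.033,-0.0124,0.0,0]]
```

```bash
python3 -m handwheel '[[-0.0061,-0.0072,0,0],[-0.0141,-0.0121,0,0],[-0.0233,-0.0139,0,0],[-0.033,-0.0124,0,0],[-0.0369,-0.0106,0,0]]' 1 15; python3 -c "
from h import *
wind([-15,-35,-55,-75,-95])"
```

```text
clock: 6.25
eef_pos: [508.6, -101.7, 222.8]
eef_rot: [-3.138, -0.001, 1.538]
wrist_force: [-1.2, 8.2, -0.3]
finger_gap: 12.5
t 6.25 ang 206.6 r 27.3 Frad -2.4 Ftan(ccw) -7.9 Fz -0.3 z 222.8 gap 12.5 yaw 1.538 pos [ 508.6 -101.7]
[[0.0068,-0.002,-0.0002,0],[0.0162,-0.0023,-0.0002,0],[0.0251,0.0007,-0.0002,0],[0.0324,0.0065,-0.0002,0],[0.0373,0.0145,-0.0002,0]]
```

```bash
python3 -c "
from h import *
pic('wrist','w4.png')"; python3 -m handwheel '[[0.0068,-0.002,0,0],[0.0162,-0.0023,0,0],[0.0251,0.0007,0,0],[0.0324,0.0065,0,0],[0.0373,0.0145,0,0]]' 1 15; python3 -c "
from h import *
wind([-18,-36,-54,-70,-85])"
```

```text
clock: 6.92
eef_pos: [524.7, -64.4, 222.8]
eef_rot: [-3.137, -0.001, 1.538]
wrist_force: [-11.6, -3.9, 4.3]
finger_gap: 12.7
t 6.92 ang 110.3 r 27.3 Frad 0.0 Ftan(ccw) 12.2 Fz 4.3 z 222.8 gap 12.7 yaw 1.538 pos [524.7 -64.4]
[[0.0014,0.0084,-0.0002,0],[0.0004,0.0168,-0.0002,0],[-0.0031,0.0244,-0.0002,0],[-0.0081,0.0301,-0.0002,0],[-0.014,0.0339,-0.0002,0]]
```

```bash
python3 -m handwheel '[[0.0014,0.0084,0,0],[0.0004,0.0168,0,0],[-0.0031,0.0244,0,0],[-0.0081,0.0301,0,0],[-0.014,0.0339,0,0]]' 1 15; python3 -c "
from h import *
wind([-8,-16,-20])
c=cams.get_calibration('wrist'); im=pic('wrist','w5.png')
cv2.imwrite('pics/w5c.png',cv2.resize(im[160:330,210:390,::-1],None,fx=3.5,fy=3.5,interpolation=cv2.INTER_CUBIC))
for z in(211,185):print((proj(c,[*stand(0,0),z])-[210,160])*3.5,(proj(c,[*stand(35,0),z])-[210,160])*3.5)"
```

```text
clock: 7.55
eef_pos: [558.3, -78.5, 222.6]
eef_rot: [-3.136, -0.002, 1.539]
wrist_force: [-7.6, 5.0, 4.5]
finger_gap: 12.6
t 7.55 ang 26.7 r 27.5 Frad -4.7 Ftan(ccw) 7.8 Fz 4.5 z 222.6 gap 12.6 yaw 1.539 pos [558.3 -78.5]
[[-0.0037,0.001,-0.0004,0],[-0.0074,0.0019,-0.0004,0],[-0.0092,0.0022,-0.0004,0]]
[103.78907383 398.84388618] [311.30059445 398.47340333]
[120.8760409  336.44120909] [305.55128985 336.05003555]
```

View pics/w5c.png

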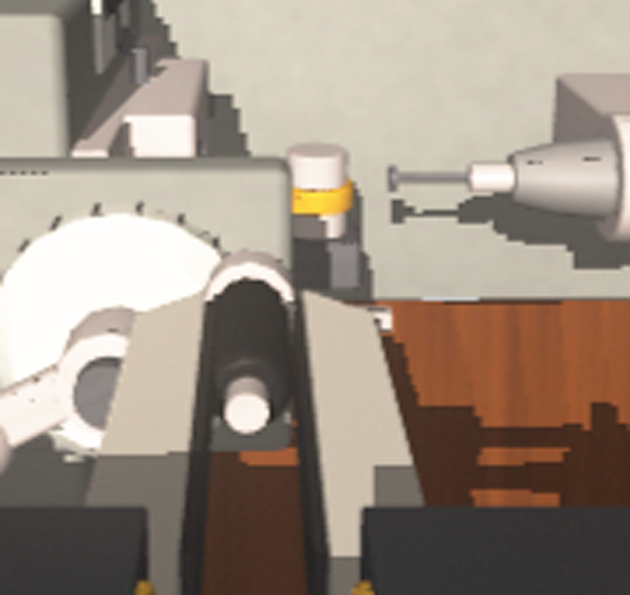

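Hub at about (103,390), handle between the fingers, and the index tip at (385,318) just ahead. I'll fit the axis from the gripped poses.

```bash
python3 -c "
from h import *
from scipy.optimize import least_squares as L
P=np.array([(543.8,-65.3),(506.8,-83.4),(534.1,-117.3),(559.1,-82.1),(521,-65.9),(508.6,-101.7),(524.7,-64.4),(558.3,-78.5)])
for r in(None,27): 
  s=L(lambda p:np.hypot(*(P-p[:2]).T)-(r or p[2]),[533,-90,27]);print(s.x,s.fun.round(2))"
```

```text
[533.28345327 -90.1873363   27.22243922] [-0.2   0.12 -0.1  -0.17 -0.01  0.01 -0.04  0.39]
[533.24908184 -90.05797921  27.        ] [-0.09  0.27  0.26  0.05  0.09  0.26  0.04  0.59]
```

```bash
sed -i 's/^O=.*;/O=np.array([533.28,-90.15]);/' h.py; python3 -m handwheel '[[-0.0037,0.001,0,0],[-0.0074,0.0019,0,0],[-0.0100,0.0024,0,0],[-0.0108,0.0025,0,0],[-0.0108,0.0025,0,0]]' 1 15; python3 -c "
from h import *
wind([-1,-2,-3,-4,-5,-6,-8])"
```

```text
clock: 8.22
eef_pos: [561.0, -88.7, 222.6]
eef_rot: [-3.135, -0.004, 1.539]
wrist_force: [-6.8, 6.9, 6.2]
finger_gap: 12.6
t 8.22 ang 4.6 r 27.7 Frad -6.4 Ftan(ccw) 7.2 Fz 6.2 z 222.6 gap 12.6 yaw 1.539 pos [561.  -88.7]
[[-0.0005,-0.0007,-0.0004,0],[-0.001,-0.0007,-0.0004,0],[-0.0015,-0.0006,-0.0004,0],[-0.0019,-0.0006,-0.0004,0],[-0.0024,-0.0006,-0.0004,0],[-0.0029,-0.0006,-0.0004,0],[-0.0038,-0.0007,-0.0004,0]]
```

```bash
python3 -m handwheel '[[-0.0014,-0.0006,0,0],[-0.0024,-0.0006,0,0],[-0.0031,-0.0007,0,0],[-0.0031,-0.0007,0,0]]' 1 15; python3 -c "
from h import *
wind([-1,-2,-3])"
```

```text
clock: 8.72
eef_pos: [560.8, -90.4, 222.7]
eef_rot: [-3.136, -0.007, 1.54]
wrist_force: [-3.0, 7.3, 3.7]
finger_gap: 12.7
t 8.72 ang 1.2 r 27.5 Frad -3.0 Ftan(ccw) 7.3 Fz 3.7 z 222.7 gap 12.7 yaw 1.540 pos [560.8 -90.4]
[[-0.0005,-0.0005,-0.0003,0],[-0.001,-0.0005,-0.0003,0],[-0.0014,-0.0005,-0.0003,0]]
```

```bash
python3 -m handwheel '[[-0.0008,-0.0005,0,0],[-0.0014,-0.0005,0,0],[-0.0014,-0.0005,0,0]]' 1 15; python3 -c "
from h import *
wind([-1,-2,-3])
c=cams.get_calibration('wrist'); im=pic('wrist','w6.png')
cv2.imwrite('pics/w6c.png',cv2.resize(im[180:310,180:330,::-1],None,fx=5,fy=5,interpolation=cv2.INTER_CUBIC))"
```

```text
clock: 9.1
eef_pos: [560.8, -90.4, 222.7]
eef_rot: [-3.136, -0.009, 1.541]
wrist_force: [-3.3, 6.7, 4.1]
finger_gap: 12.8
t 9.10 ang 1.1 r 27.5 Frad -3.4 Ftan(ccw) 6.7 Fz 4.1 z 222.7 gap 12.8 yaw 1.541 pos [560.8 -90.4]
[[-0.0005,-0.0005,-0.0003,0],[-0.001,-0.0005,-0.0003,0],[-0.0014,-0.0005,-0.0003,0]]
```

View pics/w6c.png

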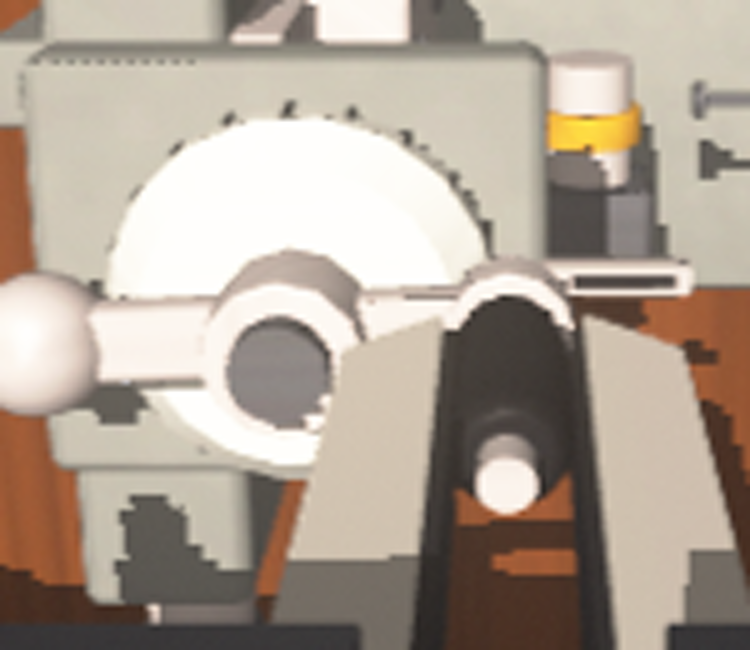

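The arm's upper edge runs (100,305)→(455,288), while the index edge stays level at y≈262. So the crank is still about 2.5° short (CCW), matching the estimated lag, and I'll nudge it further.

```bash
python3 -m handwheel '[[-0.0015,-0.0003,0,0],[-0.0027,-0.0003,0,0],[-0.0027,-0.0003,0,0]]' 1 15; python3 -c "
from h import *
wind([-1,-2,-3])
c=cams.get_calibration('wrist'); im=pic('wrist','w7.png')
cv2.imwrite('pics/w7c.png',cv2.resize(im[200:290,180:330,::-1],None,fx=5.3,fy=5.3,interpolation=cv2.INTER_CUBIC))"
```

```text
clock: 9.52
eef_pos: [560.8, -91.7, 222.6]
eef_rot: [-3.135, -0.011, 1.541]
wrist_force: [-3.7, 7.5, 4.3]
finger_gap: 12.7
t 9.53 ang 358.5 r 27.6 Frad -4.1 Ftan(ccw) 7.2 Fz 4.3 z 222.6 gap 12.7 yaw 1.541 pos [560.8 -91.7]
[[-0.0005,-0.0006,-0.0004,0],[-0.0009,-0.0006,-0.0004,0],[-0.0014,-0.0006,-0.0004,0]]
```

View pics/w7c.png

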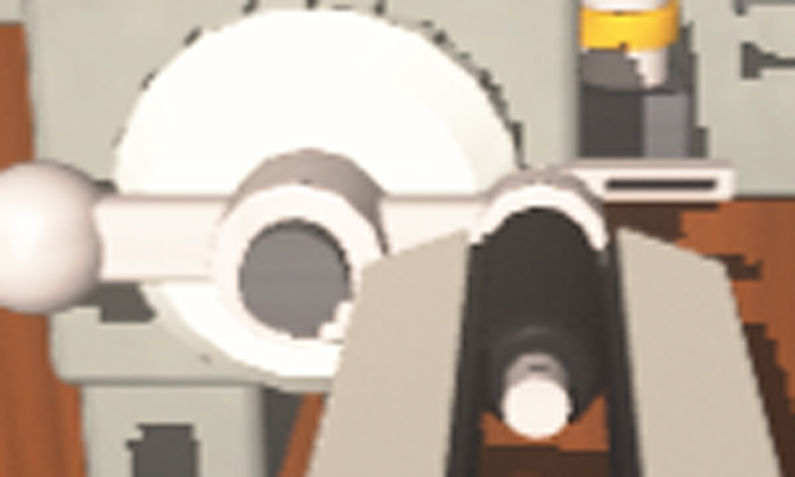

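Crank arm edge (105,198)→(470,196) is level with the index edge at y≈164, so the crank stands over the index. Now I'll release while keeping a slight forward bias, so nothing gets dragged back.

```bash
python3 -m handwheel '[[-0.0006,-0.0005,0,0],[-0.0006,-0.0005,0,0],[-0.0006,-0.0005,0,0],[-0.0006,-0.0005,0,0]]' 0.55 15; python3 -c "
from h import *
wind([0])"
```

```text
clock: 10.07
eef_pos: [560.4, -92.3, 222.6]
eef_rot: [-3.136, -0.011, 1.541]
wrist_force: [-0.6, 0.3, 0.6]
finger_gap: 42.3
t 10.07 ang 357.2 r 27.2 Frad -0.6 Ftan(ccw) 0.2 Fz 0.6 z 222.6 gap 42.3 yaw 1.541 pos [560.4 -92.3]
[[0.0,-0.0002,-0.0004,0]]
```

```bash
python3 -m handwheel '[[0,0,-0.02,0],[0,0,-0.045,0],[-0.0,0.0,-0.07,0],[0,0,-0.07,0]]' 0.55 15; python3 -c "
from h import *
wind([0])
c=cams.get_calibration('wrist'); im=pic('wrist','w8.png')
cv2.imwrite('pics/w8c.png',cv2.resize(im[170:330,160:340,::-1],None,fx=4,fy=3.7,interpolation=cv2.INTER_CUBIC))
print('lever piv',proj(c,[*stand(-25,-88),145]))"
```

```text
clock: 10.58
eef_pos: [561.3, -93.2, 294.0]
eef_rot: [-3.139, -0.01, 1.541]
wrist_force: [-0.0, -0.1, -0.2]
finger_gap: 42.3
t 10.57 ang 355.5 r 28.2 Frad -0.0 Ftan(ccw) -0.2 Fz -0.2 z 294.0 gap 42.3 yaw 1.541 pos [561.3 -93.2]
[[0.0001,-0.0012,0.071,0]]
lever piv [230.78158634 279.41264781]
```

View pics/w8c.png

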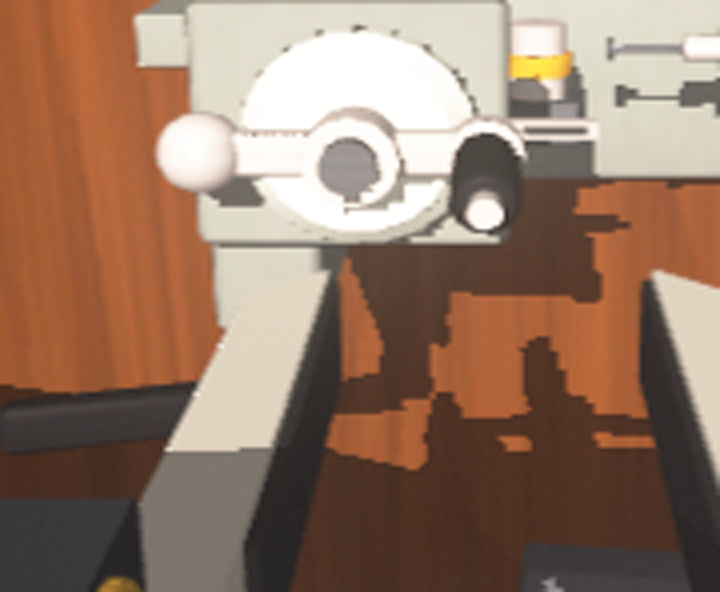

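Crank stayed aligned after release (arm edge y≈131 on both sides). The lever's outer end is at crop (8,425), which is image (162,285). I'll work out its elevation.

```bash
python3 -c "
from h import *
c=cams.get_calibration('wrist');t=cams.get_calibration('top')
for a in np.arange(-.1,.8,.1):
  o=[]
  for w in (-7,7):
    for n in(5,-5):
      X=[*stand(-25-72*np.cos(a)+n*np.sin(a),-88+w),140+72*np.sin(a)+n*np.cos(a)]
      p=proj(c,X);o.append((np.round([(p[0]-160)*4,(p[1]-170)*3.7]).tolist()))
  print(round(a,1),o,proj(t,X).round(1))
rel([*stand(-25-58,-89),230])"
```

```text
-0.1 [[18.0, 418.0], [34.0, 402.0], [13.0, 373.0], [29.0, 358.0]] [341.5 256.6]
0.0 [[9.0, 430.0], [22.0, 414.0], [4.0, 385.0], [17.0, 369.0]] [341.9 257.1]
0.1 [[2.0, 443.0], [12.0, 426.0], [-3.0, 397.0], [7.0, 380.0]] [342.3 257.3]
0.2 [[-1.0, 456.0], [5.0, 438.0], [-7.0, 409.0], [-1.0, 392.0]] [342.7 257.1]
0.3 [[-2.0, 469.0], [-0.0, 451.0], [-7.0, 421.0], [-6.0, 404.0]] [343.1 256.7]
0.4 [[1.0, 482.0], [-2.0, 464.0], [-5.0, 433.0], [-7.0, 416.0]] [343.5 255.9]
0.5 [[7.0, 495.0], [-0.0, 477.0], [1.0, 445.0], [-6.0, 428.0]] [344.  254.9]
0.6 [[16.0, 507.0], [4.0, 490.0], [10.0, 457.0], [-2.0, 441.0]] [344.4 253.5]
0.7 [[29.0, 519.0], [12.0, 502.0], [23.0, 468.0], [6.0, 452.0]] [344.9 251.9]
t 10.625 rows d [-0.0876 -0.1103  0.0621] turn -0.0 stand xy [27.7 -2.2] z 292.4 F [-0.6 -0.4 -0.7] gap 42.4
```

The lever stands about 0.15 rad above level. I'll move over it with the gripper shut.

```bash
python3 -m handwheel '[[-0.045,-0.055,0,0],[-0.0876,-0.115,0,0],[-0.0876,-0.115,0.05,0],[-0.0876,-0.115,0.09,0],[-0.0876,-0.115,0.11,0]]' 1 15; python3 -c "
from h import *
rel([*stand(-88,-89),172])"
```

```text
clock: 11.25
eef_pos: [441.3, -175.7, 178.9]
eef_rot: [-3.133, -0.012, 1.541]
wrist_force: [-0.1, -0.3, 0.6]
finger_gap: 0.4
t 11.25 rows d [-0.0009  0.0015  0.0068] turn -0.1 stand xy [-89.5 -88.2] z 178.9 F [-0.1 -0.3  0.6] gap 0.4
```

```bash
python3 -m handwheel '[[-0.001,0.001,0.006,0],[-0.001,0.001,0.012,0],[-0.001,0.001,0.017,0],[-0.001,0.001,0.022,0]]' 1 15; python3 -c "
from h import *
rel([*stand(-88,-89),172])"
```

```text
clock: 11.75
eef_pos: [442.2, -176.5, 157.0]
eef_rot: [-3.133, -0.012, 1.541]
wrist_force: [-1.2, -0.7, 3.7]
finger_gap: 0.3
t 11.75 rows d [ 0.0001  0.0004 -0.015 ] turn -0.1 stand xy [-88.5 -89. ] z 157.0 F [-1.2 -0.7  3.7] gap 0.3
```

```bash
python3 -m handwheel '[[0,0.001,0.004,0],[0,0.002,0.008,0],[0,0.003,0.012,0],[0,0.004,0.015,0]]' 1 15; python3 -c "
from h import *
rel([*stand(-88,-89),172])"
```

```text
clock: 12.25
eef_pos: [446.1, -176.4, 141.6]
eef_rot: [-3.133, -0.012, 1.541]
wrist_force: [-3.8, -0.5, 2.2]
finger_gap: 0.7
t 12.25 rows d [ 0.0002 -0.0036 -0.0303] turn -0.1 stand xy [-84.7 -88.8] z 141.6 F [-3.8 -0.5  2.2] gap 0.7
```

```bash
python3 -m handwheel '[[0,0,0.0025,0],[0,0,0.005,0],[0,0,0.0075,0]]' 1 15; python3 -c "
from h import *
rel([*stand(-88,-89),172])"; python3 -m handwheel '[[0,0,0.0015,0],[0,0.0005,0.003,0],[0,0.0005,0.0045,0]]' 1 15
```

```text
clock: 12.62
eef_pos: [446.3, -176.4, 134.2]
eef_rot: [-3.134, -0.012, 1.541]
wrist_force: [0.4, 0.2, 2.8]
finger_gap: 0.7
t 12.625 rows d [ 0.0002 -0.0039 -0.0378] turn -0.1 stand xy [-84.4 -88.7] z 134.2 F [0.4 0.2 2.8] gap 0.7
clock: 13.0
eef_pos: [446.8, -176.4, 129.6]
eef_rot: [-3.134, -0.012, 1.541]
wrist_force: [0.3, -0.4, 2.4]
finger_gap: 0.5
```

```bash
python3 -m handwheel '[[0,0.0005,0.0015,0],[0,0.001,0.003,0],[0,0.001,0.004,0]]' 1 15; python3 -m handwheel '[[0,0.0005,0.001,0],[0,0.001,0.002,0],[0,0.001,0.003,0]]' 1 15
```

```text
clock: 13.38
eef_pos: [447.9, -176.6, 126.6]
eef_rot: [-3.134, -0.011, 1.541]
wrist_force: [-5.8, 1.8, 19.8]
finger_gap: 0.8
clock: 13.75
eef_pos: [448.6, -176.9, 125.2]
eef_rot: [-3.134, -0.01, 1.541]
wrist_force: [-13.7, 1.9, 32.0]
finger_gap: 0.6
```

It has bitten, but my second chained call took the push to about 32 N. That is more than the 15 N asked, though under the 40 N limit. I'll back off now.

```bash
python3 -m handwheel '[[0,0,-0.004,0],[0,0,-0.03,0],[0,0,-0.08,0],[0,0,-0.13,0],[0,0,-0.17,0]]' 1 15; python3 -c "
from h import *
rel([*stand(-10,80),300])"
```

```text
clock: 14.38
eef_pos: [449.7, -178.6, 296.9]
eef_rot: [-3.134, -0.01, 1.541]
wrist_force: [-0.4, -0.1, -0.2]
finger_gap: 0.7
t 14.375 rows d [ 0.171   0.0708 -0.0018] turn -0.0 stand xy [-81.  -90.9] z 296.9 F [-0.4 -0.1 -0.2] gap 0.7
```

```bash
python3 -m handwheel '[[0.02,0.06,0,0],[0.04,0.12,0,0],[0.061,0.18,0,0],[0.071,0.231,0.02,0],[0.071,0.231,0.03,0]]'; python3 -c "
from h import *
rel([*stand(150,-20),240])
c=cams.get_calibration('wrist'); im=pic('wrist','w9.png')
p=proj(c,[*stand(-8,44),92]);print('line',p,'4mm up',proj(c,[*stand(-8,44),96]),'hub',proj(c,[*stand(0,0),211]))
u,v=p.round().astype(int);u0=max(u-35,0);v0=v-28;print(u0,v0)
A=cv2.resize(im[v0:v0+56,u0:u0+70,::-1],(700,560),interpolation=cv2.INTER_CUBIC);cv2.imwrite('pics/w9c.png',A)
cv2.imwrite('pics/w9d.png',im[:,:,::-1])"
```

```text
clock: 15.0
eef_pos: [684.0, -113.0, 259.7]
eef_rot: [-3.127, -0.012, 1.543]
wrist_force: [-0.5, -0.8, -0.7]
finger_gap: 0.4
t 15.0 rows d [-0.0018 -0.0011  0.0197] turn 0.0 stand xy [151.4 -18.5] z 259.7 F [-0.5 -0.8 -0.7] gap 0.4
line [121.06694447 131.84480208] 4mm up [119.13095749 132.03716373] hub [ 58.66187736 206.60908382]
86 104
```

View pics/w9c.png

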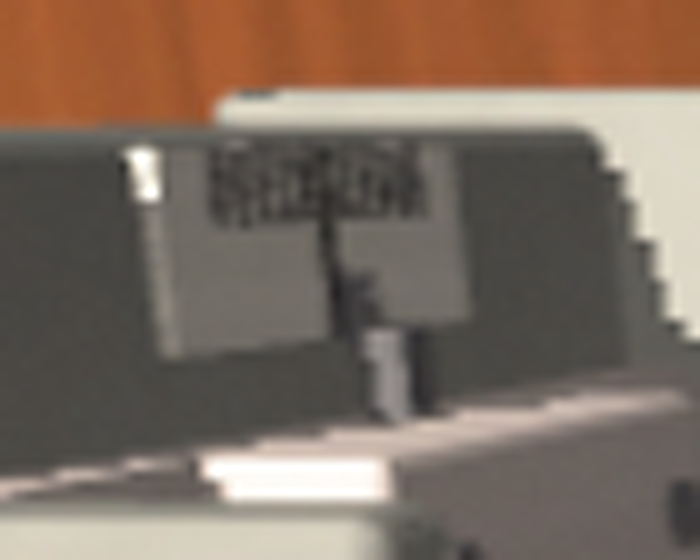

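The scale plate's long line runs (325,150)→(338,330) in the crop. The pointer tip is at about (350,285), right beside it, next to the bright pointer block at (385,370). I'll use the last picture as a montage: this view's crank, plus the pointer from above to judge how far it stands proud.

```bash
python3 -c "
import cv2,numpy as np
f=lambda n,y,x:cv2.resize(cv2.imread('pics/'+n)[y:y+36,x:x+50],(400,288),interpolation=cv2.INTER_CUBIC)
a=np.hstack([f('w3.png',164,240),f('w4.png',145,265)])
c=cv2.resize(cv2.imread('pics/w9.png')[180:235,20:120],(400,220),interpolation=cv2.INTER_CUBIC)
b=np.hstack([f('w6.png',146,225)[:220],c])
cv2.imwrite('pics/m.png',np.vstack([a,b]))"
```

```text
(no output)
```

View pics/m.png

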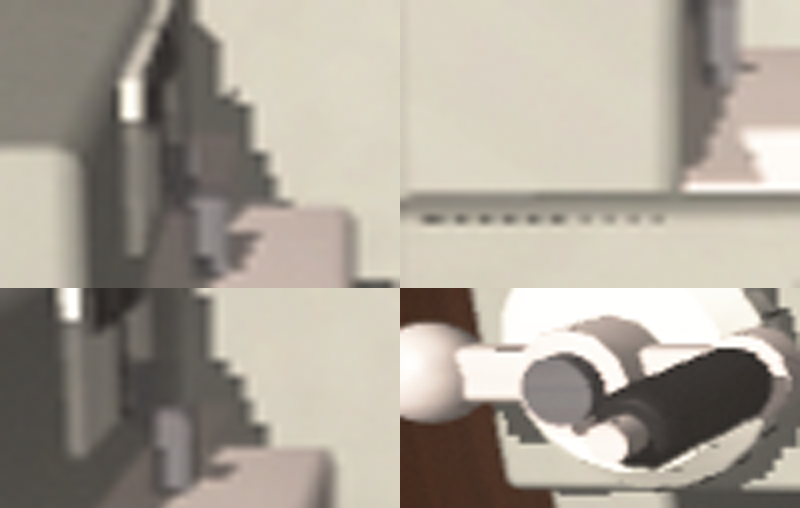

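In the montage, the crank in the newest view (bottom right) still lies along the index direction. The pointer block stands clearly proud of the plate, which accounts for its offset in the oblique view. The gripper is clear of everything, so I'll hand in.

```bash
python3 -c "
from h import *
print(read_state()['clock'],read_state()['wrist_force'].round(1)); print(manip.sign_off())"
```

```text
15.05 [-0.6 -1.1 -2.1]
the job is handed in; nothing more can be done
None
```

The slide is set and locked, and the job was handed in at 15 s of the 67 s allowed. One step fell outside the request: the lock lever was pushed harder than asked.

- **Winding:** With a 15 N grip I wound the slide down about 498°. By calculation that took it about 1.3 mm below the long line. I then brought it back up about 207° until the crank stood over the index.
- **Release:** Close-ups showed the crank within about 0.5° of the index before I let go. It was still aligned after release, and the last view, after locking, showed it still lying in the index direction.
- **Lock lever:** I pressed the lever down against 2–4 N of drag until it bit. The push read about 20 N at the bite. A move I had already chained then took it to about 32 N (about 35 N including sideways force). The limit is 40 N, so the lever was not forced, but it was not the "about 15 N" you asked for.
- **Pointer height:** The last oblique picture shows the pointer beside the long line, but it is too coarse to confirm the height to a millimetre. That the crank is on the right turn rests on the starting angle and the given starting range, which left only one possible turn. It also fits the play being used up after about a quarter turn when I reversed.
- **Other objects:** I never moved the arm near the hammer, block, ring or jar.

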